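# Photograph the crimp anvil with the hand microscope

## Task

Inspect the crimp anvil for wear: lift the cordless microscope out of its stand, aim it square at the middle of the barcode on the sloping tool card from about 8 cm and hold it steady there for about a second, so that the picture is filed under that tool. Then carry it over the bench clutter and the die set's guide posts and hold it upright with the lens about 1 cm above the middle of the anvil, its flat sides in line with the groove (either way round). Finish still holding it there, motionless; touch neither the die set nor the card holder at any time, and leave the other things on the bench where they are.

Things in the scene. Friction and masses are not known exactly. Their poses are not given: they have to be found in the camera images.
- scope: cordless microscope, 130 mm long, about 0.15 kg, standing lens down in its stand. Origin: centre of the lens face (lower end); z up along the body. z 0 to 45 mm: grey round nose, 27 mm across at the lens, 33 at its top. z 45 to 130: white body, 40 mm in x, 34 mm in y; flat sides face +y and -y (grey panels: grip across these). Blue button on the -x face.
- scope_grip (a point): point on the microscope's axis 92 mm above the lens face: the middle of the grip panels; a good place for the TCP
- scope_aim (a point): point on the lens axis 80 mm ahead of the lens (scope z = -80 mm), where it reads codes
- stand: weighted stand: round black foot 87 mm across with an aluminium cup, 48 mm across outside, 38 mm inside, rim 50 mm above the bench. The microscope's nose stands loosely in it with the lens face 14 mm above the bench; pull it straight up at least 40 mm to clear the rim. Fixed to the bench. Origin: centre of the underside.
- card_holder: black sloping card holder, 110 x 110 mm foot, face 128 x 112 mm leaning back at 25 degrees, its top edge 81 mm above the bench; fixed to the bench. Origin: centre of the underside; the face looks up and towards its -x side.
- label (a point): centre of the barcode label (white with black bars and a yellow border, 44 x 64 mm) in the middle of the card; z is the label's outward normal (25 degrees from vertical towards the holder's -x side), x runs up the slope, y along the lower edge
- die: lower half of a crimping die set: steel shoe 110 (x) x 150 (y) x 22 mm, black die block in the middle, topped by the small steel anvil. At x = +36 mm, y = +58 and -58 mm stand two guide posts 16 mm in diameter, their tops 107 mm above the bench (45 mm above the anvil). Fixed to the bench. Origin: centre of the underside.
- anvil_top (a point): middle of the anvil's top face, 62 mm above the bench, at die x = -4 mm, y = 0. The anvil is 22 mm (x) by 16 mm (y); its groove, 6 mm wide and 4 mm deep, runs along the die's x axis. Axes as die.
- yellow_bin: yellow open-fronted stacking bin with terminals, 105 x 130 x 75 mm high; loose, leave alone. Origin: centre of the underside.
- tin_tray: shallow metal tray of loose brass terminals, 120 x 180 x 22 mm high; loose, leave alone. Origin: centre of the underside.
- oil_bottle: white plastic bottle with red cap, 48 mm across, 115 mm high; loose, leave alone. Origin: centre of the underside.
- screwdriver: screwdriver lying flat; loose, leave alone.
- spanner: steel spanner lying flat; loose, leave alone.
- punch_block: wooden block 60 x 100 x 28 mm with six steel punches standing in it, 50 mm high in all; loose, leave alone. Origin: centre of the underside.
Mind the look-alikes: they are no part of the job. What is shaped like the scope but green or purple is not meant. What is shaped like the die but pink is not meant.

How it is judged:
By the outcome, as a careful person would: the job done as asked, in the order asked, and still so for the second after the job is handed in, while the arm keeps its last pose, push and grip.
It also fails if it takes over 48 s, if anything falls off the work surface, if the arm or the gripper's body presses on something with over 40 N, if the wrist force passes 120 N, or if a joint passes its speed limit or range.

## Robot

A 6-joint arm with a two-finger parallel gripper is mounted at the origin on the work surface. World frame = base frame: x ahead of the robot, y to its left, z up, the work surface at z = 0. Lengths are in m, angles in rad, forces in N, time in s.
With the tool pointing down it reaches from about 0.375 to 0.9 m from the base axis. Payload 3.1 kg.
Tool frame: the origin (TCP) lies between the finger pads, 19 mm behind the fingertips; this is the grasp point; z points along the fingers, y is the line along which they close (so a half turn about z gives the same grasp; the last joint's range is limited). The gripper opens to 87 mm and grips with 3 to 60 N. Pads are 19 mm wide; open, the fingers measure 117 mm over their backs; the gripper's body (75 mm by 190 mm) begins 51 mm behind the grasp point.
Start: joints at [-1.504, 0.527, 1.433, -0, 1.181, -0.178], TCP at [0.152, -0.606, 0.241] pointing down, gripper open.
Joint ranges: [-3.08, 3.08], [-0.75, 2.2], [0.22, 2.44], [-1.43, 4.57], [0, 2.65], [-2.85, 2.85]. Speed limits (rad/s): [2.79, 2.79, 3.14, 3.14, 3.14, 3.14].

## Interface

Orientations are given as a unit quaternion [x, y, z, w].
In Python, from rig import get_obs, camera, hand_in, cut_out gives the robot as it stands.
- The arm moves only by the tool step_arm, never from a script. Its argument "rows" is a list of rows, each a list of 6 numbers: the shift along the world's x, y, z in m, then the turn, a rotation vector about the world's x, y, z in degrees. A call has 1 to 12 rows; each row shifts and turns the commanded pose from where the row before left it; what a row does not reach is not made up. A row lasts 1/8 s, in which the tool goes at most 62.5 mm and 10.7 degrees, less where a joint would pass 70% of its speed; a pose out of reach is approached as far as the arm can. A call is refused whole if a number of a shift passes 0.0625 or a number of a turn 10.7, either way. A call with a gripper value outside its range is refused whole. "jaw" is the finger opening in m, from 0 to 0.087, set as the call begins (left out, the last holds). The fingers move at their own pace and stop on an object; "squeeze" is the grip in N (left out, the last holds). Time passes only in rows, so rows that do not move let the fingers close. It gives the time, the measured TCP pose, the force, the opening and the grip force at its end, in the units of the state.
- get_obs(): the state, without advancing time (a new reading comes with each control period).
- camera(name): name is "side" or "top"; returns a dict with "pixels" (420x560x3 uint8, blue, green, red), "depth" (420x560 float32, m along the optical axis (not along the pixel's ray), 0 where there is no reading), "fov_y" (degrees; the focal length in pixels is half the picture's height over the tangent of half this angle, whatever the lens; pixels are square), "cx", "cy" (the principal point, pixels), "extrinsics" (4x4, takes a point from camera to world coordinates). Camera axes: x right, y up, looking along -z (the intrinsics and any distortion apply to the point x, -y, -z); pixel columns grow to the right and rows downward; lengths in m; the calibration is good to about 2 mm. A picture is of the moment at which its call begins.
- hand_in(): hands the job in; it is judged then, once.
Trained networks look in the newest picture that a camera, given by its name, has taken for a name from the list of things; names that differ only in an ending like _2 or _b are one class to them, and where a whole thing is asked for, a point or a joint stands for the part that bears it (a point fixed in the world has none). Each returns a list of dicts, best first, with "confidence" (0 to 1); they miss things now and then, are a little off and sometimes report something else, mostly with a low value. They report only what shows in the picture. A call takes as long as a camera call. They do not tell look-alikes from the thing itself.
- cut_out(label, camera): "region" (420x560 bool, what is visible of it) and "extent" ([centre column, centre row, width, height] in pixels, round what is visible of it).
The state is a dict: "time": time; "q": joint angles; "joint_velocities": joint speeds; "joint_torque": joint torques, N m; "position": TCP position; "tool_rot": TCP orientation; "ft_force": force on the tool from outside, world axes, zero at the start; "moment": the same for the moment, N m; "grip_width": finger opening in m; "grip_force": force on a finger pad.
Only numpy, scipy, OpenCV 4.12 (cv2) and the standard library are available. Lean on these libraries where they do the work, as an engineer would, in place of code of your own. Each camera call takes 0.05 s, during which the arm holds its last target. There are 200 camera calls.

## Working session

There is one attempt and no reset: what is moved stays moved. The work goes in short steps, Python scripts to look and compute and a tool call to move; the robot and the scene stay as the last step left them, time stands still between calls to the robot, and variables do not carry over. Pictures are saved under pics/ and viewed, at most 10 in all, crops included, and the job is handed in when it is done.

Besides the shell and the picture viewer there is one more tool, called after ">>>" as name([rows], argument=value, ...), one row to a line, values as JSON. step_arm: Moves the arm, as the interface text tells. Its arguments: {"type":"object","properties":{"rows":{"type":"array"},"jaw":{"type":"number"},"squeeze":{"type":"number"}},"required":["rows"]}

```bash
mkdir -p pics
cat > h.py <<'E'
import numpy as np, cv2
from rig import get_obs, camera, cut_out
def cloud(c):
    f=210/np.tan(np.radians(c["fov_y"])/2)
    v,u=np.mgrid[0:420,0:560]; d=c["depth"]
    P=np.stack([(u-c["cx"])/f*d,-(v-c["cy"])/f*d,-d],-1)
    E=np.array(c["extrinsics"]); W=P@E[:3,:3].T+E[:3,3]
    W[d<=0]=np.nan
    return W
E
python3 - <<'E'
from h import *
ims=[]
for n in("top","side"):
    c=camera(n); np.savez(n+".npz",W=cloud(c),px=c["pixels"]); cv2.imwrite(f"pics/{n}.png",c["pixels"])
    print(n,c["fov_y"],c["cx"],c["cy"],[k for k in c],np.round(c["extrinsics"],3).tolist())
    W=cloud(c)
    for l in("scope","stand","card_holder","label","die","anvil_top","yellow_bin","tin_tray","oil_bottle","punch_block"):
        for r in cut_out(l,n):
            m=r["region"]; p=W[m]; p=p[~np.isnan(p[:,0])]
            print(l,round(r["confidence"],2),np.round(r["extent"]).tolist(),np.round(np.median(p,0),3),np.round(np.percentile(p,2,0),3),np.round(np.percentile(p,98,0),3)) if len(p) else print(l,r["confidence"],r["extent"])
E
```

```text
top 42.416776683035636 267.7470491174229 220.77963995377635 ['pixels', 'depth', 'fov_y', 'cx', 'cy', 'extrinsics'] [[-0.024, 0.997, -0.076, 0.424], [-1.0, -0.025, -0.01, -0.009], [-0.012, 0.076, 0.997, 1.526], [0.0, 0.0, 0.0, 1.0]]
scope 0.75 [167.0, 228.0, 21.0, 14.0] [0.522 0.264 0.141] [0.502 0.254 0.021] [0.542 0.287 0.148]
scope 0.7 [209.0, 222.0, 21.0, 14.0] [0.532 0.157 0.128] [0.514 0.139 0.058] [0.55  0.181 0.135]
scope 0.54 [130.0, 249.0, 24.0, 21.0] [0.462 0.368 0.125] [ 0.441  0.354 -0.001] [0.485 0.404 0.134]
stand 0.62 [176.0, 231.0, 30.0, 34.0] [0.514 0.256 0.011] [ 0.482  0.231 -0.001] [0.561 0.302 0.054]
card_holder 0.74 [270.0, 176.0, 40.0, 43.0] [ 0.664 -0.006  0.056] [ 0.608 -0.061  0.026] [0.72  0.047 0.086]
card_holder 0.43 [328.0, 156.0, 24.0, 21.0] [ 0.709 -0.161  0.08 ] [ 0.693 -0.184  0.021] [ 0.734 -0.142  0.118]
label 0.55 [271.0, 177.0, 41.0, 46.0] [ 0.666 -0.007  0.056] [ 0.61  -0.061  0.028] [0.72  0.047 0.086]
die 0.75 [362.0, 324.0, 56.0, 38.0] [ 0.26  -0.244  0.025] [ 0.208 -0.312  0.014] [ 0.304 -0.171  0.105]
die 0.57 [363.0, 249.0, 61.0, 50.0] [ 0
[... 2465 characters left out ...]
009 0.049] [ 0.605 -0.06   0.004] [0.714 0.048 0.085]
yellow_bin 0.94 [321.0, 230.0, 53.0, 66.0] [0.438 0.005 0.017] [ 0.384 -0.046  0.001] [0.484 0.085 0.076]
tin_tray 0.78 [172.0, 324.0, 82.0, 89.0] [0.708 0.285 0.004] [ 0.644  0.193 -0.001] [0.765 0.373 0.025]
oil_bottle 0.82 [222.0, 152.0, 22.0, 39.0] [ 0.709 -0.152  0.063] [ 0.691 -0.177  0.004] [ 0.734 -0.141  0.116]
oil_bottle 0.48 [173.0, 326.0, 81.0, 89.0] [0.708 0.286 0.004] [ 0.644  0.193 -0.001] [0.765 0.373 0.025]
oil_bottle 0.48 [163.0, 253.0, 70.0, 38.0] [0.788 0.126 0.007] [ 0.706  0.095 -0.001] [0.871 0.16  0.011]
punch_block 0.72 [179.0, 193.0, 34.0, 48.0] [ 0.795 -0.04   0.029] [ 0.772 -0.096  0.004] [ 0.829 -0.002  0.052]
```

View pics/top.png

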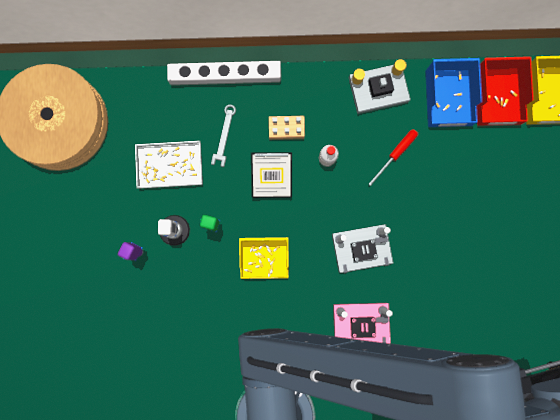

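View pics/side.png

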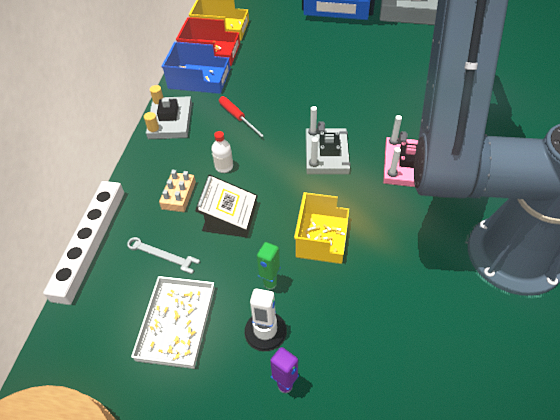

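Candidates for the scope, top/side pixels: white (167,228)/(264,308), green (208,222)/(269,267), purple (130,250)/(285,370). The white one in the black-footed stand with grey panels is meant.
Candidates for the die: grey steel with black block at (363,249)/(328,140), pink at (362,324)/(400,150), and a plate with gold knobs at (380,88). The grey one fits.
I'll measure these and confirm them in a crop.

```bash
cat > m.py <<'E'
from h import *
def near(W,c,r,z0,z1):
    return (np.hypot(W[...,0]-c[0],W[...,1]-c[1])<r)&(W[...,2]>z0)&(W[...,2]<z1)
def rect(p): 
    c,s,a=cv2.minAreaRect((p*1000).astype(np.float32)); return np.round(c,1),np.round(s,1),round(a,1)
for n in("top","side"):
    d=np.load(n+".npz"); W=d["W"]; px=d["px"].astype(int)
    m=near(W,(.52,.265),.05,.136,.16); p=W[m]; print(n,"scope top",len(p),rect(p[:,:2]),np.median(p[:,2]),p[:,:2].mean(0).round(4))
    m=near(W,(.52,.265),.06,.06,.125); p=W[m]; print(" scope body",len(p),rect(p[:,:2]))
    m=near(W,(.52,.265),.06,.003,.02); p=W[m]; print(" foot",rect(p[:,:2]))
    m=near(W,(.457,-.25),.1,.085,.12); p=W[m]
    for s in(-1,1):
        q=p[s*(p[:,1]+.25)>0]; print(" post",s,len(q),q.mean(0).round(4))
        t=q[q[:,2]>.102];print("   top",len(t),t.mean(0).round(4))
    m=near(W,(.457,-.25),.11,.015,.028); p=W[m]; print(" shoe",len(p),rect(p[:,:2]))
    m=near(W,(.457,-.25),.04,.056,.075); p=W[m]; print(" anvil",len(p),p.mean(0).round(4) if len(p) else "",rect(p[:,:2]))
    m=near(W,(.457,-.25),.06,.035,.055); p=W[m]; print(" block",len(p),p.mean(0).round(4),rect(p[:,:2]))
    # card
    m=near(W,(.663,-.006),.05,.02,.1); p=W[m]
    c=p.mean(0)
    for _ in range(5):
        nn=np.linalg.svd(p-c,full_matrices=False)[2][2]; nn*=np.sign(nn[2]); k=abs((p-c)@nn)<.004; p=p[k]; c=p.mean(0)
    print(" normal",nn.round(4),"tilt",np.degrees(np.arccos(nn[2])).round(2),"az",np.degrees(np.arctan2(nn[1],nn[0])).round(2))
    x=np.array([0,0,1])-nn*nn[2]; x/=np.linalg.norm(x); y=np.cross(nn,x)
    m=near(W,c,.12,.01,.1)&(abs((W-c)@nn)<.006); q=W[m]
    r=rect(np.c_[(q-c)@x,(q-c)@y]); print(" face",r,(c+x*r[0][0]/1e3+y*r[0][1]/1e3).round(4))
    b,g,rr=px[...,0],px[...,1],px[...,2]
    mm=m&(rr-b>70)&(near(W,c,.06,.01,.1)); q=W[mm]; r=rect(np.c_[(q-c)@x,(q-c)@y]); print(" label",len(q),r,(c+x*r[0][0]/1e3+y*r[0][1]/1e3).round(4))
d=np.load("side.npz")["px"]
a=cv2.resize(d[270:360,220:310],(400,400),interpolation=3); b=cv2.resize(d[95:185,285:375],(400,400),interpolation=3)
cv2.imwrite("pics/crop.png",np.hstack([a,b]))
E
python3 m.py
```

```text
top scope top 201 (array([522.2, 271.3]), array([32.9, 39.2]), 87.4) 0.1434938657278324 [0.522  0.2711]
 scope body 68 (array([520.6, 258.5]), array([13.6, 41.4]), 74.7)
 foot (array([520.1, 264.9]), array([113.2, 115.2]), 12.7)
 post -1 35 [ 0.5017 -0.3044  0.1049]
   top 29 [ 0.5018 -0.3054  0.1066]
 post 1 32 [ 0.4842 -0.1895  0.105 ]
   top 26 [ 0.4842 -0.1899  0.1071]
 shoe 1407 (array([ 457. , -253.7]), array([111.8, 151.6]), 8.7)
 anvil 52 [ 0.4543 -0.2548  0.0605] (array([ 456.7, -267.2]), array([21.6, 43.3]), 11.5)
 block 434 [ 0.4536 -0.2562  0.0475] (array([ 454.2, -252.9]), array([ 57.9, 112.1]), 5.8)
 normal [-0.4261  0.0031  0.9047] tilt 25.22 az 179.58
 face (array([-22.1,  -0.4]), array([111.3, 171.8]), 89.7) [ 0.6437 -0.0056  0.0462]
 label 137 (array([-2.5, -2.3]), array([63.6, 44.7]), 89.6) [ 0.6614 -0.0076  0.0545]
side scope top 368 (array([519.6, 272.7]), array([33.7, 40.8]), 87.4) 0.14323753415419316 [0.519 0.274]
 scope body 349 (array([514.3, 283.1]), array([48.1, 23.3]), 31.0)
 foot (array([519. , 266.8]), array([111.3, 105.9]), 36.5)
 post -1 59 [ 0.4996 -0.3021  0.1   ]
   top 28 [ 0.4997 -0.3033  0.1075]
 post 1 62 [ 0.482  -0.1881  0.0997]
   top 30 [ 0.4828 -0.1899  0.1066]
 shoe 1037 (array([ 454.5, -253.9]), array([111.7, 155.8]), 8.8)
 anvil 57 [ 0.4521 -0.2545  0.0607] (array([ 454.9, -266.4]), array([22.1, 44.5]), 13.7)
 block 397 [ 0.4504 -0.2502  0.0471] (array([ 451.2, -252.2]), array([ 58.6, 112.2]), 5.9)
 normal [-0.4259  0.0251  0.9044] tilt 25.26 az 176.62
 face (array([-3.7, -0.9]), array([128. , 116.2]), 2.3) [ 0.6603 -0.0076  0.0551]
 label 135 (array([-3.7, -0.2]), array([43.6, 66.8]), 1.6) [ 0.6604 -0.0069  0.0551]
```

View pics/crop.png

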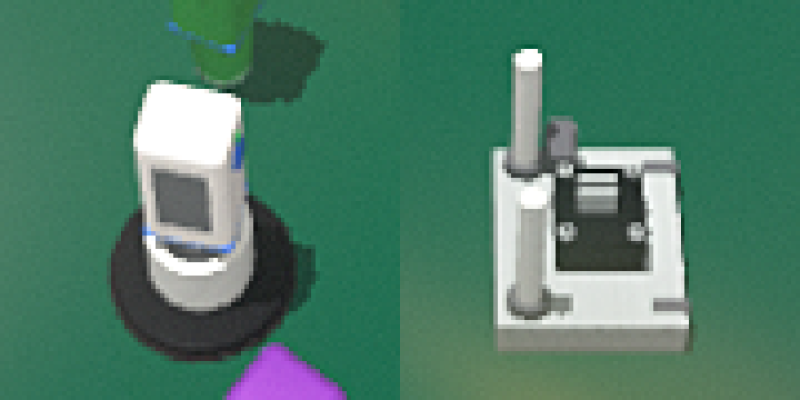

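The crop shows the white scope with a grey panel in the black stand (left) and the grey die with two steel posts and an anvil (right), so both are confirmed. Next I'll check the stand rim for lean and read the state, then move.

Run:
```python
from h import *
from scipy.spatial.transform import Rotation as R
from scipy.optimize import least_squares
o=get_obs(); print(o["time"],o["position"],R.from_quat(o["tool_rot"]).as_matrix().round(3).tolist(),o["grip_width"])
for n in("top","side"):
    d=np.load(n+".npz"); W=d["W"]; r=np.hypot(W[...,0]-.52,W[...,1]-.265)
    for z0,z1,R0 in((.004,.014,.0435),(.046,.054,.024)):
        p=W[(r<R0+.012)&(W[...,2]>z0)&(W[...,2]<z1)][:,:2]
        # outer boundary circle
        c,rr=cv2.minEnclosingCircle((p*1000).astype(np.float32)); print(n,z0,len(p),np.round(c,1),round(rr,1))
```

```text
1.1 [ 0.15151112 -0.60634349  0.24126241] [[0.97, 0.242, -0.0], [0.242, -0.97, -0.0], [-0.0, 0.0, -1.0]] 0.08690459869098223
top 0.004 378 [520.2 264.6] 55.1
top 0.046 36 [519.7 268.2] 22.3
side 0.004 693 [515.7 269.3] 53.1
side 0.046 115 [519.2 273.5] 23.2
```

>>> step_arm([
  [0.03,0.036,0.004,0,0,-1.4],
  [0.03,0.036,0.004,0,0,-1.4],
  [0.03,0.036,0.004,0,0,-1.4],
  [0.03,0.036,0.004,0,0,-1.4],
  [0.03,0.036,0.004,0,0,-1.4],
  [0.03,0.036,0.004,0,0,-1.4],
  [0.03,0.036,0.004,0,0,-1.4],
  [0.03,0.036,0.004,0,0,-1.4],
  [0.03,0.036,0.004,0,0,-1.4],
  [0.03,0.036,0.004,0,0,-1.4],
  [0.01,0.05,0,0,0,-1.4],
  [0.01,0.05,0,0,0,-1.4],
], jaw=0.087)

```text
time: 2.6
position: [0.472, -0.1449, 0.2814]
tool_rot: [1.0, -0.025, 0.0, 0.0]
ft_force: [0.4, 0.4, -0.7]
grip_width: 0.0872
grip_force: 0.0
```

>>> step_arm([
  [0.006,0.05,0,0,0,0],
  [0.006,0.05,0,0,0,0],
  [0.006,0.05,0,0,0,0],
  [0.006,0.05,0,0,0,0],
  [0.006,0.05,0,0,0,0],
  [0.006,0.05,0,0,0,0],
  [0.006,0.05,0,0,0,0],
  [0.006,0.05,0,0,0,0],
  [0,0.018,0,0,0,0],
  [0,0,0,0,0,0],
  [0,0,0,0,0,0],
])

```text
time: 3.98
position: [0.5193, 0.2703, 0.2812]
tool_rot: [1.0, -0.025, -0.0, 0.001]
ft_force: [-0.4, -0.7, 0.2]
grip_width: 0.0868
grip_force: 0.0
```

>>> step_arm([
  [0.001,0.001,-0.03,0,0,0],
  [0,0,-0.03,0,0,0],
  [0,0,-0.03,0,0,0],
  [0,0,-0.03,0,0,0],
  [0,0,-0.03,0,0,0],
  [0,0,-0.02,0,0,0],
  [0,0,-0.005,0,0,0],
  [0,0,0,0,0,0],
])

```text
time: 4.97
position: [0.521, 0.2717, 0.1066]
tool_rot: [1.0, -0.025, 0.0, 0.0]
ft_force: [0.4, 0.6, -0.0]
grip_width: 0.0872
grip_force: 0.0
```

>>> step_arm([
  [0,0,0,0,0,0],
  [0,0,0,0,0,0],
  [0,0,0,0,0,0],
  [0,0,0,0,0,0],
  [0,0,0,0,0,0],
  [0,0,0,0,0,0],
  [0,0,0,0,0,0],
  [0,0,0,0,0,0],
], jaw=0.02, squeeze=25)

```text
time: 5.98
position: [0.5205, 0.2727, 0.1062]
tool_rot: [1.0, -0.024, -0.0, 0.0]
ft_force: [0.1, -0.6, -0.2]
grip_width: 0.0338
grip_force: 25.0
```

>>> step_arm([
  [0,0,0.01,0,0,0],
  [0,0,0.015,0,0,0],
  [0,0,0.02,0,0,0],
  [0,0,0.02,0,0,0],
  [0,0,0.025,0,0,0],
  [0,0,0.03,0,0,0],
  [0,0,0.03,0,0,0],
  [0,0,0.03,0,0,0],
  [0,0,0.01,0,0,0],
  [0,0,0,0,0,0],
  [0,0,0,0,0,0],
])

```text
time: 7.35
position: [0.5196, 0.2724, 0.295]
tool_rot: [1.0, -0.024, -0.001, 0.0]
ft_force: [0.6, 0.1, -1.5]
grip_width: 0.0341
grip_force: 25.0
```

```bash
cat > s.py <<'E'
from h import *
from scipy.spatial.transform import Rotation as R
# scope in TCP frame: project visible points into the tool frame (z' up along the body = -tool z)
import sys
o=get_obs(); T=R.from_quat(o["tool_rot"]).as_matrix(); t=np.array(o["position"])
print(o["time"],t.round(4),o["grip_width"],o["grip_force"])
for n in("side","top"):
    c=camera(n); W=cloud(c); L=(W-t)@T
    cv2.imwrite(f"pics/{sys.argv[1]}_{n}.png",c["pixels"])
    ok=(abs(L[...,0])<.04)&(abs(L[...,1])<.04)
    z=L[...,2]
    for a in np.arange(.025,.1,.01):
        p=L[ok&(z>a)&(z<a+.01)]
        if len(p)>4: print(n,"z",a.round(3),len(p),"x",np.percentile(p[:,0],[3,97]).round(4),"y",np.percentile(p[:,1],[3,97]).round(4))
    p=z[ok&(z>.02)&(z<.12)]
    if len(p): print(" lowest",np.sort(p)[-5:].round(4))
    v,u=np.where(ok&(z>-.05)&(z<.12))
    if len(u):print(" px",u.min(),u.max(),v.min(),v.max())
E
python3 s.py lift
python3 - <<'E'
import cv2
a=cv2.imread("pics/lift_side.png"); cv2.imwrite("pics/lift_c.png",cv2.resize(a[120:380,140:400],(600,600),interpolation=cv2.INTER_CUBIC))
E
```

```text
7.35 [0.5196 0.2724 0.295 ] 0.034067675820475346 24.99989552423358
side z 0.025 21 x [-0.0206 -0.0169] y [-0.0165  0.0017]
side z 0.035 20 x [-0.0205 -0.0173] y [-0.0163  0.0103]
side z 0.065 6 x [-0.0151 -0.0144] y [-0.0072 -0.002 ]
side z 0.075 18 x [-0.0148  0.0046] y [-0.0148 -0.0027]
side z 0.085 26 x [-0.0136  0.0088] y [-0.0146 -0.0044]
 lowest [0.0911 0.0912 0.0913 0.0916 0.0922]
 px 253 272 231 286
 px 152 152 213 214
```

View pics/lift_c.png

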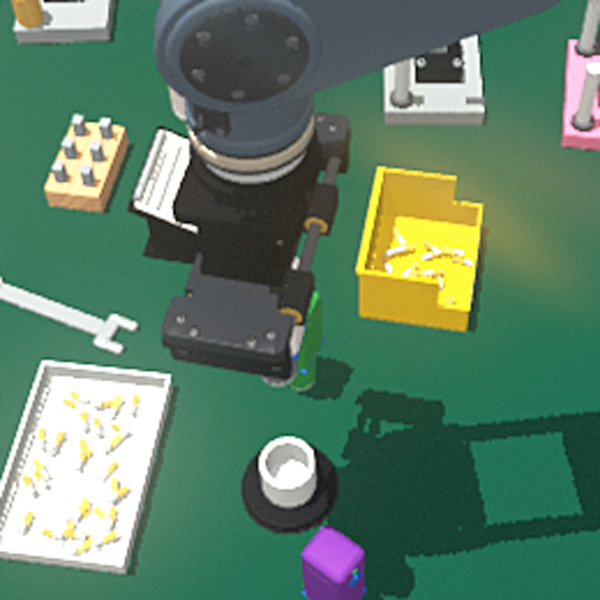

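The scope is up and upright, with the stand cup empty at crop (288,470) and the lens about 92 mm below the TCP. On to the label pose.

>>> step_arm([
  [0.004,-0.015,0,0,-1.5,0],
  [0.007,-0.028,0,0,-2.5,0],
  [0.007,-0.028,0,0,-2.5,0],
  [0.007,-0.028,0,0,-2.5,0],
  [0.007,-0.028,0,0,-2.5,0],
  [0.007,-0.028,0,-0.1,-2.5,0],
  [0.007,-0.028,0,-0.1,-2.5,0],
  [0.007,-0.028,0,-0.1,-2.5,0],
  [0.007,-0.028,0,-0.1,-2.5,0],
  [0.007,-0.028,0,-0.1,-2.5,0],
  [0.002,-0.011,0,0,-1,0],
  [0,0,0,0,0,0],
])

```text
time: 8.95
position: [0.5886, -0.0069, 0.2956]
tool_rot: [0.976, -0.024, 0.216, -0.0]
ft_force: [1.0, 0.2, -1.7]
grip_width: 0.0337
grip_force: 25.0
```

>>> step_arm([
  [0,0,-0.012,0,0,0],
  [0,0,-0.02,0,0,0],
  [0,0,-0.02,0,0,0],
  [0,0,-0.02,0,0,0],
  [0,0,-0.008,0,0,0],
  [0,0,-0.004,0,0,0],
  [0,0,0,0,0,0],
  [0,0,0,0,0,0],
])

```text
time: 9.95
position: [0.59, -0.0054, 0.213]
tool_rot: [0.976, -0.023, 0.217, -0.001]
ft_force: [0.2, 0.4, -1.3]
grip_width: 0.0336
grip_force: 25.0
```

```bash
cat > a.py <<'E'
from h import *
from scipy.spatial.transform import Rotation as R
o=get_obs(); T=R.from_quat(o["tool_rot"]).as_matrix(); t=np.array(o["position"]); z=T[:,2]
lab=np.array([.661,-.0072,.0548]); a=np.radians(25); n=np.array([-np.sin(a)*np.cos(.0175),np.sin(a)*.0175,np.cos(a)])
g=lab+.172*n
print(t.round(4),"err to go",(g-t).round(4),"toolz",z.round(4),"angle",np.degrees(np.arccos(-z@n)).round(2),"aimpoint err",(t+.172*z-lab).round(4),"turn deg",np.degrees(np.cross(z,-n)).round(2),o["joint_velocities"])
E
python3 a.py; python3 s.py label
```

```text
[ 0.59   -0.0054  0.213 ] err to go [-0.0017 -0.0005 -0.0023] toolz [ 0.424  -0.0086 -0.9056] angle 0.12 aimpoint err [0.0019 0.0003 0.0024] turn deg [0.07 0.09 0.03] [-0.00123695 -0.00409542 -0.00070423  0.00069489 -0.00069276  0.00125154]
9.95 [ 0.59   -0.0054  0.213 ] 0.03358875817958962 24.999855727655813
side z 0.025 39 x [-0.015   0.0163] y [-0.0193 -0.0142]
side z 0.035 51 x [-0.0194  0.0191] y [-0.0185 -0.0118]
side z 0.045 32 x [-0.0104  0.0119] y [-0.0166 -0.0104]
side z 0.055 41 x [-0.0128  0.0145] y [-0.0168 -0.0066]
side z 0.065 32 x [-0.0127  0.0141] y [-0.0161 -0.0046]
side z 0.075 38 x [-0.0121  0.0137] y [-0.0154 -0.005 ]
side z 0.085 19 x [-0.0114  0.0135] y [-0.0144 -0.0017]
 lowest [0.0892 0.0901 0.0902 0.0916 0.0927]
 px 233 254 167 186
top z 0.025 16 x [0.0173 0.0228] y [-0.0166  0.0134]
top z 0.035 14 x [0.0182 0.0222] y [-0.0179  0.0145]
top z 0.055 5 x [0.0168 0.018 ] y [-0.0052  0.0043]
top z 0.065 6 x [0.0134 0.0168] y [-0.0103  0.0061]
top z 0.075 7 x [0.0118 0.0161] y [-0.0047  0.0094]
 lowest [0.0847 0.0874 0.0885 0.0886 0.0903]
 px 262 279 178 193
```

View pics/label_side.png

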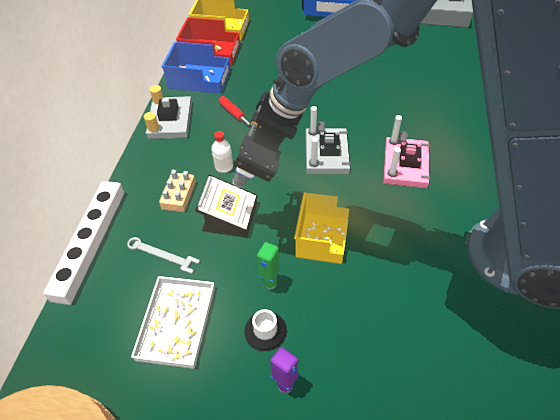

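The picture shows the scope tilted over the card at (240,178), with the holder untouched at (227,203). I'll trim 2 mm and hold.

>>> step_arm([
  [-0.001,0,-0.001,0,0,0],
  [-0.001,0,-0.001,0,0,0],
  [0,0,0,0,0,0],
  [0,0,0,0,0,0],
  [0,0,0,0,0,0],
  [0,0,0,0,0,0],
  [0,0,0,0,0,0],
  [0,0,0,0,0,0],
  [0,0,0,0,0,0],
  [0,0,0,0,0,0],
  [0,0,0,0,0,0],
  [0,0,0,0,0,0],
])

```text
time: 11.55
position: [0.5875, -0.0053, 0.2102]
tool_rot: [0.976, -0.023, 0.216, -0.001]
ft_force: [-0.1, -0.1, -2.0]
grip_width: 0.0341
grip_force: 25.0
```

>>> step_arm([
  [0,0,0,0,0,0],
  [0,0,0,0,0,0],
  [0,0,0,0,0,0],
  [0,0,0,0,0,0],
  [0,0,0,0,0,0],
  [0,0,0,0,0,0],
])

```text
time: 12.3
position: [0.5875, -0.0053, 0.2102]
tool_rot: [0.976, -0.023, 0.216, -0.001]
ft_force: [1.2, -0.2, -1.0]
grip_width: 0.0337
grip_force: 25.0
```

```bash
python3 a.py
```

```text
[ 0.5875 -0.0053  0.2102] err to go [ 0.0008 -0.0006  0.0005] toolz [ 0.4226 -0.0083 -0.9063] angle 0.05 aimpoint err [-0.0008  0.0004 -0.0004] turn deg [0.05 0.   0.02] [ 3.42352606e-04 -8.20347388e-04 -9.72909147e-04  6.62524177e-04
 -7.72795873e-05 -1.04116975e-03]
```

>>> step_arm([
  [0,0,0.02,0,0,0],
  [0,0,0.03,0,0,0],
  [0,0,0.03,0,0,0],
  [0,0,0.03,0,0,0],
  [-0.005,-0.015,0,0,2.5,0],
  [-0.015,-0.025,0,0.1,2.5,0],
  [-0.015,-0.025,0,0.1,2.5,0],
  [-0.015,-0.025,0,0.1,2.5,0],
  [-0.015,-0.025,0,0.1,2.5,0],
  [-0.015,-0.025,0,0.1,2.5,0],
  [-0.015,-0.025,0,0,2.5,0],
  [-0.015,-0.025,0,0,2.5,0],
])

```text
time: 13.8
position: [0.477, -0.1962, 0.3203]
tool_rot: [0.999, -0.024, 0.043, -0.001]
ft_force: [0.9, 0.9, -2.5]
grip_width: 0.0341
grip_force: 25.0
```

>>> step_arm([
  [-0.015,-0.025,0,0,2.5,0],
  [-0.01,-0.02,0,0,2.5,0],
  [0,-0.013,0,0,0,2.5],
  [0,0,0,0,0,3],
  [0,0,0,0,0,3],
  [0,0,0,0,0,3],
  [0,0,0,0,0,0],
  [0,0,0,0,0,0],
  [0,0,0,0,0,0],
])

```text
time: 14.92
position: [0.4525, -0.2533, 0.3203]
tool_rot: [0.997, 0.076, 0.0, 0.0]
ft_force: [-0.2, 0.6, -1.9]
grip_width: 0.0339
grip_force: 25.0
```

```bash
cat > b.py <<'E'
from h import *
from scipy.spatial.transform import Rotation as R
o=get_obs(); T=R.from_quat(o["tool_rot"]).as_matrix(); t=np.array(o["position"]); z=T[:,2]
print(o["time"],t,"to go",(np.array([.4525,-.2536,.164])-t).round(4),"toolz",z.round(4),"yaw",np.degrees(np.arctan2(T[1,0],T[0,0])).round(2))
E
python3 b.py; python3 s.py hi
```

```text
14.925 [ 0.45252839 -0.25332196  0.32025012] to go [-0.     -0.0003 -0.1563] toolz [ 1.e-04  0.e+00 -1.e+00] yaw 8.72
14.925 [ 0.4525 -0.2533  0.3203] 0.03392128169909754 24.999922800343484
side z 0.025 71 x [-0.018   0.0186] y [-0.0196 -0.0124]
side z 0.035 59 x [-0.0192  0.0198] y [-0.0197  0.0046]
side z 0.045 45 x [-0.0136  0.013 ] y [-0.0192 -0.0073]
side z 0.055 53 x [-0.0131  0.0148] y [-0.0182 -0.005 ]
side z 0.065 41 x [-0.0131  0.0142] y [-0.0162 -0.0042]
side z 0.075 46 x [-0.0127  0.0137] y [-0.017  -0.0022]
side z 0.085 24 x [-0.0104  0.0131] y [-0.015 -0.003]
 lowest [0.0905 0.0907 0.0915 0.0918 0.0926]
 px 325 344 51 86
```

>>> step_arm([
  [-0.001,-0.001,-0.02,0,0,0],
  [0,0,-0.03,0,0,0],
  [0,0,-0.03,0,0,0],
  [0,0,-0.03,0,0,0],
  [0,0,-0.02,0,0,0],
  [0,0,-0.01,0,0,0],
  [0,0,-0.008,0,0,0],
  [0,0,-0.003,0,0,0],
  [0,0,0,0,0,0],
  [0,0,0,0,0,0],
  [0,0,0,0,0,0],
])

```text
time: 16.4
position: [0.4517, -0.2545, 0.1697]
tool_rot: [0.997, 0.076, 0.0, 0.0]
ft_force: [0.4, -0.5, -0.5]
grip_width: 0.0339
grip_force: 25.0
```

```bash
python3 b.py; python3 s.py an
python3 - <<'E'
import cv2
a=cv2.imread("pics/an_side.png"); cv2.imwrite("pics/an_c.png",cv2.resize(a[60:200,260:400],(600,600),interpolation=cv2.INTER_CUBIC))
E
```

```text
16.4 [ 0.45169447 -0.25448715  0.16967727] to go [ 0.0008  0.0009 -0.0057] toolz [ 7.e-04 -5.e-04 -1.e+00] yaw 8.74
16.4 [ 0.4517 -0.2545  0.1697] 0.03387084604429934 24.999940388370305
side z 0.025 51 x [-0.0179  0.0184] y [-0.0201 -0.0117]
side z 0.035 49 x [-0.0198  0.0191] y [-0.0194 -0.0103]
side z 0.045 28 x [-0.0115  0.0116] y [-0.0179 -0.0088]
side z 0.055 33 x [-0.0142  0.0134] y [-0.0167 -0.0032]
side z 0.065 37 x [-0.0148  0.0149] y [-0.0176  0.0004]
side z 0.075 30 x [-0.013   0.0143] y [-0.0156 -0.    ]
side z 0.085 16 x [-0.0123  0.0082] y [-0.0152 -0.0057]
 lowest [0.1198 0.1199 0.12   0.12   0.12  ]
 px 319 340 110 149
```

View pics/an_c.png

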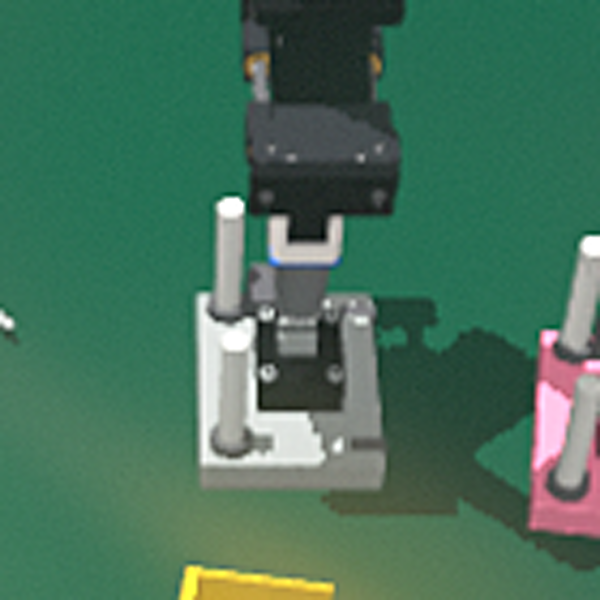

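Run:
```python
from h import *
a=np.radians(8.7); Rm=np.array([[np.cos(a),-np.sin(a)],[np.sin(a),np.cos(a)]])
for n in("top","side"):
    d=np.load(n+".npz"); W=d["W"]; g=d["px"].astype(int).sum(-1)
    L=(W[...,:2]-[.4525,-.2536])@Rm
    m=(abs(L[...,0])<.02)&(abs(L[...,1])<.016)&(W[...,2]>.055)&(W[...,2]<.07)
    p=L[m]; v,u=np.where(m)
    print(n,len(p),"x",np.percentile(p[:,0],[2,50,98]).round(4),p[:,0].mean().round(4),"y",np.percentile(p[:,1],[2,98]).round(4),p[:,1].mean().round(4),"px",u.min(),u.max(),v.min(),v.max(),W[m][:,2].mean())
c=camera("side"); W=cloud(c); L=(W[...,:2]-[.4525,-.2536])@Rm
for a,b in((.08,.09),(.09,.1),(.1,.11),(.11,.12),(.125,.16)):
    m=(abs(L[...,0])<.024)&(abs(L[...,1])<.022)&(W[...,2]>a)&(W[...,2]<b); p=L[m]; v,u=np.where(m)
    k=p[p[:,1]>p[:,1].max()-.008]
    print(a,len(p),"x",p[:,0].min().round(4),p[:,0].max().round(4),((p[:,0].min()+p[:,0].max())/2).round(4),"ymax",p[:,1].max().round(4),"u",u.min(),u.max(),v.min(),v.max(),W[m][:,2].min().round(4))
```

```text
top 51 x [-0.0091  0.0015  0.0117] 0.0014 y [-0.0094  0.0072] -0.0008 px 361 368 245 253 0.06054739017681981
side 57 x [-0.0111 -0.0007  0.0097] -0.0009 y [-0.0112  0.0087] -0.0001 px 325 333 134 140 0.060688952033589975
0.08 28 x -0.0144 0.0112 -0.0016 ymax 0.0139 u 325 335 130 134 0.081
0.09 33 x -0.016 0.0138 -0.0011 ymax 0.017 u 324 336 125 131 0.0902
0.1 33 x -0.0155 0.0142 -0.0007 ymax 0.0182 u 324 336 123 130 0.1001
0.11 37 x -0.0149 0.0147 -0.0001 ymax 0.0185 u 324 336 122 126 0.1103
0.125 141 x -0.0216 0.0188 -0.0014 ymax 0.0216 u 323 339 110 121 0.1252
```

>>> step_arm([
  [0,0,-0.002,0,0,0],
  [0,0,-0.002,0,0,0],
  [0,0,-0.0015,0,0,0],
  [0,0,0,0,0,0],
  [0,0,0,0,0,0],
  [0,0,0,0,0,0],
  [0,0,0,0,0,0],
  [0,0,0,0,0,0],
  [0,0,0,0,0,0],
  [0,0,0,0,0,0],
])

```text
time: 17.8
position: [0.4515, -0.2543, 0.1638]
tool_rot: [0.997, 0.076, -0.0, -0.0]
ft_force: [-0.2, 0.3, -1.1]
grip_width: 0.0341
grip_force: 25.0
```

```bash
python3 b.py; python3 s.py fin|grep -A9 side; python3 -c "
import cv2
a=cv2.imread('pics/fin_side.png');cv2.imwrite('pics/fin_c.png',cv2.resize(a[95:165,295:365],(600,600),interpolation=cv2.INTER_CUBIC))"
```

```text
17.8 [ 0.45151324 -0.25432533  0.16376256] to go [0.001  0.0007 0.0002] toolz [-0.  0. -1.] yaw 8.74
side z 0.025 54 x [-0.0179  0.0193] y [-0.0196 -0.0101]
side z 0.035 48 x [-0.0202  0.0189] y [-0.0193 -0.0107]
side z 0.045 27 x [-0.012   0.0114] y [-0.0195 -0.0074]
side z 0.055 34 x [-0.0142  0.0152] y [-0.0185 -0.0035]
side z 0.065 35 x [-0.0125  0.0147] y [-0.0169 -0.0007]
side z 0.075 33 x [-0.0132  0.0144] y [-0.0162 -0.0043]
side z 0.085 14 x [-0.0111  0.0104] y [-0.0144 -0.0055]
side z 0.095 23 x [-0.0095  0.0109] y [-0.0086 -0.0018]
 lowest [0.1196 0.1197 0.1198 0.1198 0.12  ]
 px 319 340 112 150
```

View pics/fin_c.png

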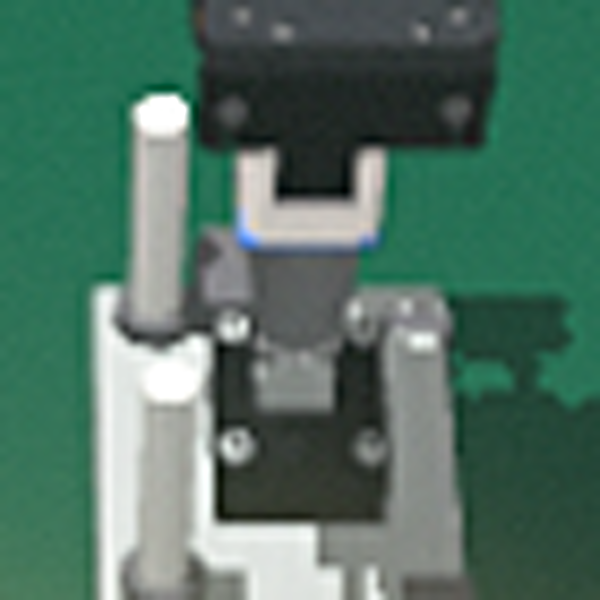

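The lens sits about 1 cm above the anvil, nose at crop (302,335) and anvil at (295,380), posts clear. One sub-millimetre trim, settle, and hand in.

>>> step_arm([
  [0.0007,0,0,0,0,0],
  [0,0,0,0,0,0],
  [0,0,0,0,0,0],
  [0,0,0,0,0,0],
  [0,0,0,0,0,0],
  [0,0,0,0,0,0],
  [0,0,0,0,0,0],
  [0,0,0,0,0,0],
  [0,0,0,0,0,0],
  [0,0,0,0,0,0],
])

```text
time: 19.15
position: [0.4522, -0.2543, 0.1638]
tool_rot: [0.997, 0.076, 0.0, -0.0]
ft_force: [0.7, -0.2, -1.2]
grip_width: 0.0337
grip_force: 25.0
```

```bash
python3 b.py; python3 -c "
from rig import hand_in; print(hand_in())"
```

```text
19.15 [ 0.45219878 -0.25433945  0.16376346] to go [0.0003 0.0007 0.0002] toolz [-0.e+00  1.e-04 -1.e+00] yaw 8.74
the job is handed in; nothing more can be done
None
```

Job handed in at 19 s (no verdict came back): the scope was held square at the barcode from about 8 cm for over 1 s, and is now held still and upright, lens about 1 cm above the anvil and in line with the groove to within camera accuracy (1–2 mm), with no contact with the die set or card holder seen.

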